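# Open the wide tube warmer by its release tab

### The arm

A 6-joint arm with a two-finger parallel gripper is mounted at the origin on the work surface. World frame = base frame: x ahead of the robot, y to its left, z up, the work surface at z = 0. Lengths are in m, angles in rad, forces in N, time in s.
With the tool pointing down it reaches from about 0.35 to 0.975 m from the base axis. Payload 7.1 kg.
Tool frame: the origin (TCP) lies at the very end of the fingers, on their centre line; the grasp point (between the pads) lies 19 mm behind it; z points along the fingers, x is the direction in which the jaws open and shut, and the axes are right-handed (so a half turn about z gives the same grasp; the last joint's range is limited). The gripper opens to 88 mm and grips with 3 to 60 N. Pads are 20 mm wide; open, the fingers measure 115 mm over their backs; the gripper's body (75 mm by 178 mm) begins 61 mm behind the grasp point.
Start: joints at [-1.273, 0.423, 1.63, -0, 1.089, -0.019], TCP at [0.195, -0.594, 0.223] pointing down, gripper open.
Joint ranges: [-3, 3], [-0.9, 2.11], [0.09, 2.58], [-1.31, 4.45], [0.11, 2.69], [-2.54, 2.54]. Speed limits (rad/s): [2.39, 2.39, 3.01, 3.14, 3.14, 3.14].

### API

Orientations are given as a unit quaternion [w, x, y, z].
In Python, from cell import get_obs, camera, camera_info, job gives the robot as it stands.
- The arm moves only by the shell command python3 -m creep 'ROWS' [FORCE]. ROWS is JSON, a list of rows, each a list of 3 entries, a list of its own where there are three numbers: the shift along the tool's x, y, z in mm, then the turn, a rotation vector about the tool's x, y, z in rad, then the opening, from 0 (shut) to 1 (fully open). In form: [[[dx, dy, dz], [ax, ay, az], hand], ...]. A call has 1 to 20 rows; each row is the pose to reach, as a shift and turn from the pose commanded when the call began, along the tool's axes at that moment; what a row does not reach only later rows make up. A row lasts 1/12 s, in which the tool goes at most 41.7 mm and 7.16 degrees, less where a joint would pass 70% of its speed; a pose out of reach is approached as far as the arm can. A call with a gripper value outside its range is refused whole. The fingers move at their own pace and stop on an object; FORCE is the grip in N (left out, the last holds). Time passes only in rows, so rows that repeat a pose let the fingers close. It gives the time, the measured TCP pose, the force and the opening at its end, in the units of the state.
- get_obs(): the state, without advancing time (a new reading comes with each control period).
- camera(name): name is "side" or "top" or "wrist"; returns the picture (400x640x3 uint8, red, green, blue); there is no depth.
- camera_info(name): a dict with "fx", "fy", "cx", "cy" (pixels), "rvec" (rotation vector, rad) and "tvec" (3), from world to camera coordinates, as OpenCV has them. Camera axes: x right, y down, z forward; pixel columns grow to the right and rows downward; lengths in m; the calibration is good to about 2 mm. The wrist camera is an equidistant fisheye: a pixel r from the principal point sees the ray r / f radians off the axis. A picture is of the moment at which its call begins: read the wrist's pose just before it. camera_info takes no time and is no camera call; for the wrist camera it gives the pose at the moment of the call.
- job.job_done(): hands the job in, once; it reports no verdict.
The state is a dict: "time": time; "joint_pos": joint angles; "joint_velocities": joint speeds; "joint_torque": joint torques, N m; "eef_pos": TCP position; "ee_rot": TCP orientation; "force": force on the tool from outside, world axes, zero at the start; "wrist_torque": the same for the moment, N m; "opening": finger opening in m.
Only numpy, scipy, OpenCV 4.12 (cv2) and the standard library are available. Lean on these libraries where they do the work, as an engineer would, in place of code of your own. Each camera call takes 0.05 s, during which the arm holds its last target. There are 200 camera calls.

### The job

Open the wider of the two tube warmers so that its tubes can be reached: press its front release tab down so that the lid springs up, let go, and push the lid back until it is fully open against its stop. Only press and push: lift nothing, do not shift the warmers noticeably, leave the narrower warmer shut and the things around undisturbed.

Things in the scene. Friction and masses are not known exactly. Their poses are not given: they have to be found in the camera images.
- wide: the wide warmer: white tube warmer 150 mm wide (y), 130 mm deep (x -65 to 65), grey lid (top 72.5 mm up), 2.2 kg, loose on the bench. Origin: centre of the case's underside, z up; the front with the tab faces -x. A 12 mm high base plate reaches forward to x -105; inside, tube caps 59 mm up, rim 62 mm. The two warmers differ in width (150 here, 95 the other) and number of tubes; either may stand left
- wide_tab (a point): centre of the top face of the wide warmer's release tab: a black ribbed plate 36 mm wide, 47 mm deep, standing out level from the middle of the case's front; 112 mm in front of the warmer's origin, 44 mm up. The hook plate rises 30 mm above the tab, its front face 29 mm behind this point (its top tips 9 mm forward when pressed), so press here or a little further out
- wide_latch (a joint): angle of the wide warmer's latch (tab and hook in one rocker), 0 at rest to 0.30 rad at its stop, growing as the tab is pressed down; the tab's centre then sinks 10 mm. The lid is freed at about 0.14 rad (4.5 mm), at about 4 N; fully down takes about 6 N; it springs back when let go
- wide_lid (a joint): angle of the wide warmer's lid: 0 shut, 1.8 rad fully open at its stop (leaning back past upright). Once freed its spring lifts it within a second or two to about 0.6 rad (front edge 130 mm above the bench), where it waits; from there it must be pushed, best from below or inside, with under 2 N. Left short of upright it may sink back a little; past about 1.6 rad it stays open
- wide_lid_edge (a point): middle of the front edge of the wide warmer's lid, on its underside; 117 mm from the hinge line. The lid is as wide as the case and 10 mm thick, hinged along its far edge
- wide_hinge (a point): middle of the wide lid's hinge line, 50 mm behind the warmer's origin, 62.5 mm up; the line runs along the warmer's y, and the opening lid's front edge goes up and away from the front, about this line
- narrow: the narrow warmer: white tube warmer 95 mm wide (y), 130 mm deep (x -65 to 65), grey lid (top 72.5 mm up), 2.2 kg, loose on the bench. Origin: centre of the case's underside, z up; the front with the tab faces -x. A 12 mm high base plate reaches forward to x -105; inside, tube caps 59 mm up, rim 62 mm. The two warmers differ in width (95 here, 150 the other) and number of tubes; either may stand left
- narrow_latch (a joint): angle of the narrow warmer's latch, built and working as the wide one's; 0 at rest
- narrow_lid (a joint): angle of the narrow warmer's lid, 0 shut; it stays shut
- vial: a loose blue-capped clear vial, 26 mm across and 54 mm tall, standing between the two warmers; origin at the centre of its underside
- vial_left: another such vial (26 mm across, 54 mm tall) standing to the left; origin at the centre of its underside
- rack: a loose wooden rack of eight blue-capped vials, 160 x 90 mm and 83 mm tall, to the left; origin at the centre of its underside
- beaker: a glass beaker 70 mm across and 90 mm tall, beyond the warmers; origin at the centre of its underside
- reagent: a glass bottle with a blue cap, 60 mm across and 130 mm tall, beyond the warmers; origin at the centre of its underside
- dish: a flat clear lidded dish, 94 mm across and 18 mm tall, to the right; origin at the centre of its underside
- tipbox: a box 120 x 85 mm and 75 mm tall, blue below and clear above, to the right; origin at the centre of its underside
Mind the look-alikes: they are no part of the job. Leave any turquoise look-alike of the narrow alone.

How it is judged:
By the outcome, as a careful person would: the job done as asked, in the order asked, and still so for the second after the job is handed in, with the robot touching nothing.
It also fails if it takes over 40 s, if anything falls off the work surface, if the arm or the gripper's body presses on something with over 40 N, if the wrist force passes 120 N, or if a joint passes its speed limit or range.

## Working session

There is one attempt and no reset: what is moved stays moved. The work goes in short steps, Python scripts to look and compute and a shell command to move; the robot and the scene stay as the last step left them, time stands still between calls to the robot, and variables do not carry over. Pictures are saved under pics/ and viewed, about 8 in all and at most 12, crops included, and the job is handed in when it is done.

```bash
mkdir -p pics; cat > h.py <<'E'
import numpy as np,cv2
from cell import get_obs,camera,camera_info,job
from scipy.spatial.transform import Rotation as R
def ray(n,u,v,i=None):
    i=i or camera_info(n); Rm=cv2.Rodrigues(np.array(i['rvec'],float))[0]; t=np.array(i['tvec'],float).ravel()
    a=(u-i['cx'])/i['fx'];b=(v-i['cy'])/i['fy']
    if n=='wrist':
        r=np.hypot(a,b); d=np.array([a/r*np.sin(r),b/r*np.sin(r),np.cos(r)]) if r>0 else np.array([0,0,1.])
    else: d=np.array([a,b,1.])
    return -Rm.T@t, Rm.T@d
def onz(n,u,v,z,i=None):
    c,d=ray(n,u,v,i); return c+d*(z-c[2])/d[2]
def proj(n,p):
    i=camera_info(n); K=np.array([[i['fx'],0,i['cx']],[0,i['fy'],i['cy']],[0,0,1.]])
    return cv2.projectPoints(np.array(p,float).reshape(-1,1,3),np.array(i['rvec'],float),np.array(i['tvec'],float),K,None)[0].reshape(-1,2)
def save(n,f):
    im=camera(n); cv2.imwrite('pics/'+f,im[:,:,::-1]); return im
E
python3 - <<'E'
from h import *
save('top','t0.png');save('side','s0.png')
o=get_obs();print(o)
print(R.from_quat(np.roll(o['ee_rot'],-1)).as_matrix().round(3))
for n in('top','side'):print(n,ray(n,320,200))
E
```

```text
{'time': 0.1, 'joint_pos': array([-1.27300287e+00,  4.23779321e-01,  1.63063308e+00, -3.94332972e-05,
        1.08859530e+00, -1.89953147e-02]), 'joint_velocities': array([-0.00025282, -0.00227442, -0.00054416, -0.00022147, -0.00117259,
        0.00219631]), 'joint_torque': array([ 6.43356252e-04, -5.45610988e+01, -2.74324125e+01,  6.45754253e-02,
        1.88189844e-02,  1.87843703e-06]), 'eef_pos': array([ 0.19456276, -0.59339916,  0.22196246]), 'ee_rot': array([-4.11984700e-04,  8.09794256e-01, -5.86713526e-01, -5.75470552e-04]), 'force': array([-0.11285222, -0.05365159,  0.16103225]), 'wrist_torque': array([ 0.013718  , -0.01715869, -0.02640356]), 'opening': 0.08777932035911554}
[[ 0.312 -0.95  -0.   ]
 [-0.95  -0.312  0.001]
 [-0.001  0.    -1.   ]]
top (array([0.25959863, 0.05489247, 1.5044768 ]), array([ 0.20590782,  0.00510552, -0.97862869]))
side (array([0.47855837, 0.90424766, 1.07389851]), array([ 0.05007314, -0.64067652, -0.76637592]))
```

View pics/t0.png

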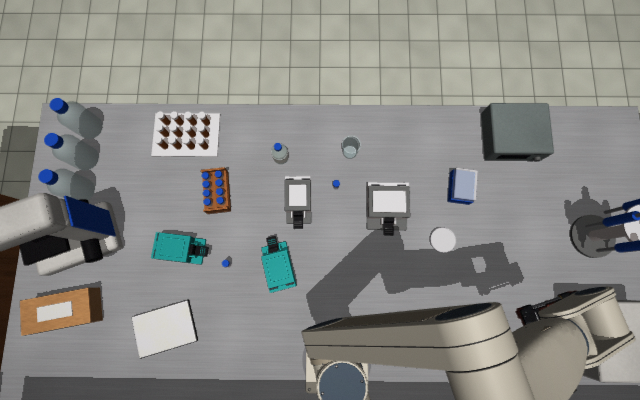

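View pics/s0.png

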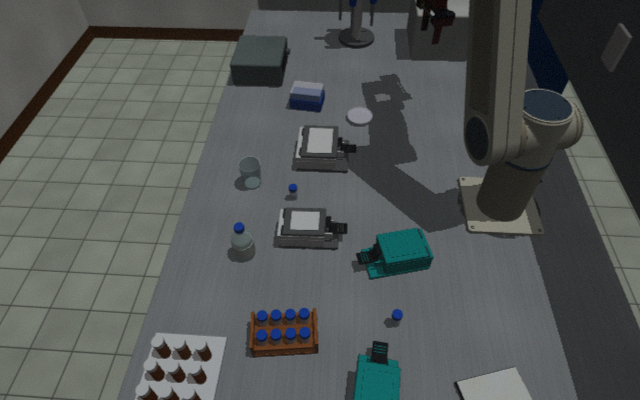

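The top view shows the wide warmer at about (388,203) with its black tab at (388,228). The narrow one is at (298,195). The turquoise ones are decoys. I'll enlarge both views for corners.

```bash
python3 - <<'E'
from h import *
t=cv2.imread('pics/t0.png')[170:250,350:430];s=cv2.imread('pics/s0.png')[115:180,280:365]
a=cv2.resize(t,(480,480),interpolation=cv2.INTER_CUBIC)
b=cv2.resize(s,None,fx=5,fy=5,interpolation=cv2.INTER_CUBIC)
c=np.zeros((480,480+b.shape[1],3),np.uint8);c[:,:480]=a;c[:b.shape[0],480:]=b
cv2.imwrite('pics/z0.png',cv2.resize(c,(800,int(480*800/c.shape[1]))));print(800/c.shape[1])
E
```

```text
0.8839779005524862
```

View pics/z0.png

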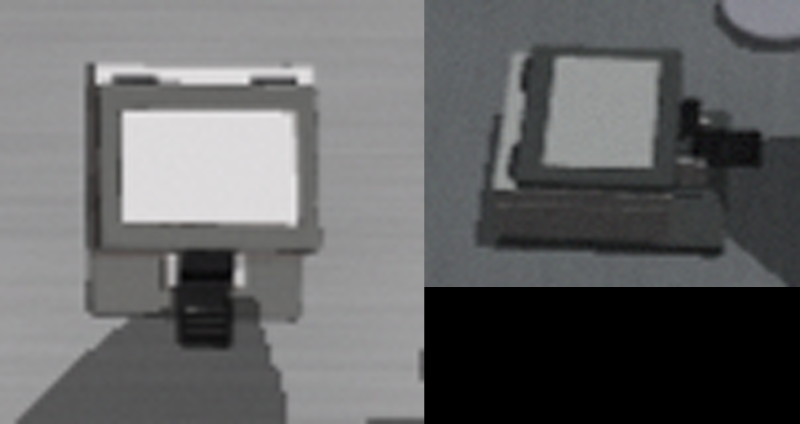

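```bash
python3 - <<'E'
from h import *
k=480/80*0.88398
def P(x,y,z): return onz('top',350+(x+.5)/k-.5,170+(y+.5)/k-.5,z)[:2]
q=[P(*p,.0725) for p in((97,85),(317,85),(321,249),(100,249))]
print(np.round(q,4))
y=(q[0]+q[3]-q[1]-q[2]);y/=np.linalg.norm(y);x=np.array([y[1],-y[0]])
print('yaw',np.arctan2(x[1],x[0]))
c=sum(q)/4  # lid centre: lid x from +50-117=-67 to ~+50..65
print('lid c',c, 'widths',np.linalg.norm(q[0]-q[1]),np.linalg.norm(q[2]-q[3]),np.linalg.norm(q[0]-q[3]))
f=(q[2]+q[3])/2; o=f+.067*x; print('origin from lid front',o,'tab',o-.112*x)
tf=(P(178,347,.044)+P(232,347,.044))/2; print('tab front mid',tf,'tab centre',tf+.0235*x)
base=(P(88,314,.012)+P(300,320,.012))/2; print('origin from base',base+.105*x)
# side check
def S(x,y,z): u=x-424;kk=5*.88398; return onz('side',280+u/kk,115+y/kk,z)[:2]
print('side lid',[S(*p,.0725).round(4) for p in((533,47),(682,50),(668,188),(512,185))])
print('side tab front',S(761,131,.044),S(761,167,.044))
E
```

```text
[[ 0.6164 -0.1128]
 [ 0.6178 -0.2647]
 [ 0.5029 -0.2635]
 [ 0.5014 -0.1133]]
yaw 0.009202330363729895
lid c [ 0.55962353 -0.18859119] widths 0.15185646650744158 0.1501928922751407 0.11502224982727537
origin from lid front [ 0.56914036 -0.18779272] tab [ 0.4571451  -0.18882337]
tab front mid [ 0.43856709 -0.18786352] tab centre [ 0.46206609 -0.18764727]
origin from base [ 0.56865886 -0.18491654]
side lid [array([ 0.6182, -0.2603]), array([ 0.5033, -0.2629]), array([ 0.5074, -0.1116]), array([ 0.6199, -0.1085])]
side tab front [ 0.44039385 -0.20585713] [ 0.43987118 -0.16660108]
```

Both views agree: origin ≈ (0.570, −0.187), yaw ≈ 0, tab centre ≈ (0.459, −0.187, 0.044). Next I'll close the fingers and move over the outer half of the tab, with the jaw axis across it.

```bash
python3 -m creep '[[[-307,-367,0],[0,0,0.318],0],[[-307,-367,0],[0,0,0.318],0],[[-307,-367,0],[0,0,0.318],0],[[-307,-367,0],[0,0,0.318],0],[[-307,-367,0],[0,0,0.318],0],[[-307,-367,0],[0,0,0.318],0],[[-307,-367,0],[0,0,0.318],0],[[-307,-367,0],[0,0,0.318],0],[[-307,-367,0],[0,0,0.318],0],[[-307,-367,0],[0,0,0.318],0],[[-307,-367,0],[0,0,0.318],0],[[-307,-367,0],[0,0,0.318],0],[[-307,-367,0],[0,0,0.318],0],[[-307,-367,0],[0,0,0.318],0],[[-307,-367,80],[0,0,0.318],0],[[-307,-367,130],[0,0,0.318],0],[[-307,-367,130],[0,0,0.318],0],[[-307,-367,130],[0,0,0.318],0],[[-307,-367,130],[0,0,0.318],0]]' 10
python3 - <<'E'
from h import *
o=get_obs();print(o['joint_pos'].round(3));print(R.from_quat(np.roll(o['ee_rot'],-1)).as_matrix().round(3))
i=camera_info('wrist');w=camera('wrist');s=camera('side')
p=proj('side',[o['eef_pos']])[0];print('tcp in side',p)
b=cv2.resize(s[80:180,260:385],(500,400),interpolation=cv2.INTER_CUBIC)
w=cv2.resize(w,(640,400))
c=np.zeros((400,1140,3),np.uint8);c[:,:640]=w;c[:,640:]=b
cv2.imwrite('pics/a1.png',cv2.resize(c,(800,281))[:,:,::-1])
E
```

```text
time: 1.68
eef_pos: [0.4453, -0.1881, 0.0907]
ee_rot: [-0.001, -0.706, 0.708, 0.003]
force: [0.3, 1.0, 0.8]
opening: 0.0003
[-0.424  0.433  2.018 -0.     0.697  1.15 ]
[[-0.003 -1.    -0.006]
 [-1.     0.003  0.003]
 [-0.003  0.006 -1.   ]]
tcp in side [355.4105739 137.7598454]
```

View pics/a1.png

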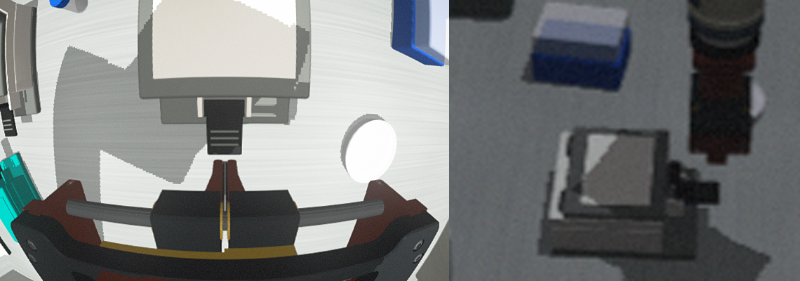

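The fingers line up with the tab centre (wrist image, column 225 for both). The gripper's wide side runs across the tab, clear of the lid. Now I'll press down gently.

```bash
python3 -m creep '[[[0,-4,25],[0,0,0],0],[[0,-4,40],[0,0,0],0],[[0,-4,44],[0,0,0],0],[[0,-4,47],[0,0,0],0],[[0,-4,49],[0,0,0],0],[[0,-4,51],[0,0,0],0],[[0,-4,53],[0,0,0],0],[[0,-4,55],[0,0,0],0],[[0,-4,56],[0,0,0],0],[[0,-4,56],[0,0,0],0],[[0,-4,56],[0,0,0],0]]'
python3 - <<'E'
from h import *
s=camera('side');w=camera('wrist')
b=cv2.resize(s[80:180,260:385],(500,400),interpolation=cv2.INTER_CUBIC)
c=np.zeros((400,1140,3),np.uint8);c[:,:640]=w;c[:,640:]=b
cv2.imwrite('pics/a2.png',cv2.resize(c,(800,281))[:,:,::-1])
E
```

```text
time: 2.7
eef_pos: [0.4528, -0.1883, 0.0372]
ee_rot: [0.0, -0.707, 0.708, -0.001]
force: [0.6, -1.4, 6.3]
opening: 0.0002
```

View pics/a2.png

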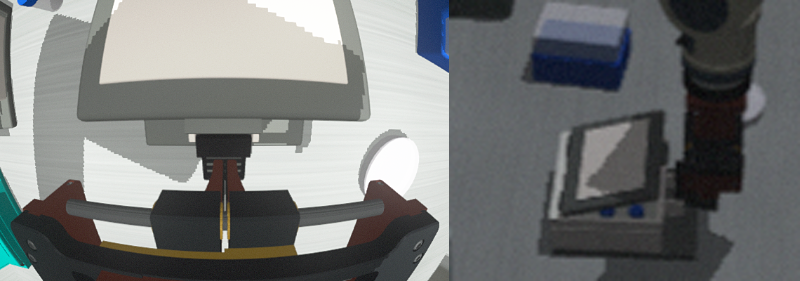

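The lid is springing up (tab force 6.3 N). Next: let go, back off upwards and tilt the tool forward.

```bash
python3 -m creep '[[[0,6,-15],[0,0,0],0],[[0,15,-45],[0,0,0],0],[[0,15,-85],[0,0,0],0],[[0,15,-115],[0.1,0,0],0],[[0,15,-115],[0.2,0,0],0],[[0,15,-115],[0.3,0,0],0],[[0,15,-115],[0.4,0,0],0],[[0,15,-115],[0.5,0,0],0],[[0,15,-115],[0.6,0,0],0],[[0,15,-115],[0.7,0,0],0],[[0,15,-115],[0.8,0,0],0],[[0,15,-115],[0.87,0,0],0],[[0,15,-115],[0.87,0,0],0],[[0,15,-115],[0.87,0,0],0],[[0,15,-115],[0.87,0,0],0]]'
python3 - <<'E'
from h import *
o=get_obs();print(o['joint_pos'].round(3));print(R.from_quat(np.roll(o['ee_rot'],-1)).as_matrix().round(3))
s=camera('side');w=camera('wrist')
b=cv2.resize(s[80:180,260:385],(500,400),interpolation=cv2.INTER_CUBIC)
c=np.zeros((400,1140,3),np.uint8);c[:,:640]=w;c[:,640:]=b
cv2.imwrite('pics/a3.png',cv2.resize(c,(800,281))[:,:,::-1])
print(proj('side',[o['eef_pos'],[.523,-.112,.1285],[.523,-.262,.1285]]))
E
```

```text
time: 4.05
eef_pos: [0.4374, -0.1804, 0.1502]
ee_rot: [-0.275, 0.662, -0.654, 0.243]
force: [-0.6, -0.1, 0.4]
opening: 0.0006
[-0.751  0.303  2.411  1.808  0.539 -0.881]
[[ 0.027 -0.732  0.681]
 [-0.999  0.006  0.047]
 [-0.039 -0.681 -0.731]]
[[358.82760109 125.30624038]
 [330.43930234 144.29716166]
 [332.75138995 113.28674338]]
```

View pics/a3.png

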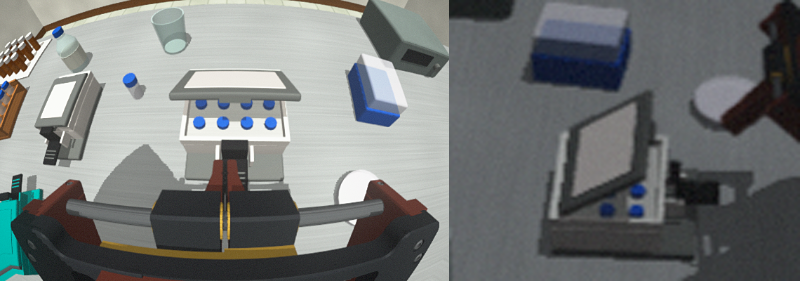

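The lid waits at about 0.6 rad with the tubes showing, and the tool is tilted about 43°. I'll let it settle before reading the pose.

```bash
python3 -m creep '[[[0,0,0],[0,0,0],0],[[0,0,0],[0,0,0],0],[[0,0,0],[0,0,0],0]]'
python3 - <<'E'
from h import *
o=get_obs();print(o['joint_pos'].round(3));M=R.from_quat(np.roll(o['ee_rot'],-1)).as_matrix();print(M.round(3))
for p in ([.49,-.187,.125],[.525,-.187,.107],[.540,-.187,.135],[.57,-.187,.16],[.61,-.187,.165],[.655,-.187,.155]): print(p,(1000*M.T@(np.array(p)-o['eef_pos'])).round(0))
E
```

```text
time: 4.4
eef_pos: [0.4377, -0.1799, 0.1501]
ee_rot: [-0.275, 0.663, -0.654, 0.24]
force: [0.7, 0.3, 0.3]
opening: 0.0006
[-0.748  0.302  2.408  1.796  0.536 -0.868]
[[ 0.029 -0.734  0.678]
 [-0.999  0.006  0.05 ]
 [-0.041 -0.679 -0.733]]
[0.49, -0.187, 0.125] [ 10. -21.  53.]
[0.525, -0.187, 0.107] [ 11. -35.  90.]
[0.54, -0.187, 0.135] [ 11. -65.  80.]
[0.57, -0.187, 0.16] [  11. -104.   82.]
[0.61, -0.187, 0.165] [  11. -137.  106.]
[0.655, -0.187, 0.155] [  13. -163.  143.]
```

```bash
python3 -m creep '[[[4,-8,20],[0,0,0],0],[[10,-21,53],[0,0,0],0],[[11,-28,70],[0,0,0],0],[[11,-33,86],[0,0,0],0],[[11,-33,86],[0,0,0],0],[[11,-33,86],[0,0,0],0]]'
python3 - <<'E'
from h import *
o=get_obs();M=R.from_quat(np.roll(o['ee_rot'],-1)).as_matrix();print(o['joint_pos'].round(3),M.round(3).tolist())
s=camera('side');w=camera('wrist')
b=cv2.resize(s[80:180,260:385],(500,400),interpolation=cv2.INTER_CUBIC)
c=np.zeros((400,1140,3),np.uint8);c[:,:640]=w;c[:,640:]=b
cv2.imwrite('pics/a4.png',cv2.resize(c,(800,281))[:,:,::-1])
P0=o['eef_pos']
print((1000*M.T@(np.array([.538,-.187,.123])-P0)).round(0))
for th in np.arange(.9,1.95,.1):
    C=np.array([.62-.1*np.cos(th),-.187,.0625+.1*np.sin(th)])-[.007,0,.007]; print(th.round(1),C.round(3),(1000*M.T@(C-P0)).round(0))
E
```

```text
time: 4.9
eef_pos: [0.5204, -0.186, 0.1085]
ee_rot: [-0.275, 0.663, -0.654, 0.24]
force: [0.1, 0.1, 0.8]
opening: 0.0005
[-0.608  0.474  2.277  2.022  0.497 -0.981] [[0.03, -0.735, 0.678], [-0.999, 0.006, 0.051], [-0.041, -0.678, -0.733]]
[  1. -23.   1.]
0.9 [ 0.551 -0.187  0.134] [  1. -40.   2.]
1.0 [ 0.559 -0.187  0.14 ] [  1. -49.   3.]
1.1 [ 0.568 -0.187  0.145] [  1. -59.   5.]
1.2 [ 0.577 -0.187  0.149] [  1. -69.   9.]
1.3 [ 0.586 -0.187  0.152] [  1. -78.  13.]
1.4 [ 0.596 -0.187  0.154] [  1. -86.  18.]
1.5 [ 0.606 -0.187  0.155] [  2. -95.  24.]
1.6 [ 0.616 -0.187  0.155] [   2. -102.   30.]
1.7 [ 0.626 -0.187  0.155] [   2. -109.   38.]
1.8 [ 0.636 -0.187  0.153] [   3. -115.   46.]
1.9 [ 0.645 -0.187  0.15 ] [   3. -120.   54.]
```

View pics/a4.png

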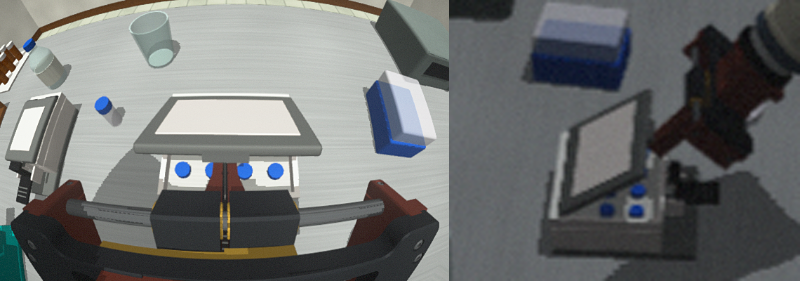

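The fingertips are just under the lid's front edge and nothing is touching. Now I'll push along the arc, stopping short of the end to check.

```bash
python3 -m creep '[[[0,-6,0],[0,0,0],0],[[0,-12,1],[0,0,0],0],[[0,-18,1],[0,0,0],0],[[1,-24,1],[0,0,0],0],[[1,-32,2],[0,0,0],0],[[1,-40,2],[0,0,0],0],[[1,-49,3],[0,0,0],0],[[1,-59,5],[0,0,0],0],[[1,-69,9],[0,0,0],0],[[1,-78,13],[0,0,0],0],[[1,-86,18],[0,0,0],0],[[2,-91,21],[0,0,0],0],[[2,-95,24],[0,0,0],0],[[2,-99,27],[0,0,0],0],[[2,-102,30],[0,0,0],0],[[2,-102,30],[0,0,0],0],[[2,-102,30],[0,0,0],0]]'
python3 - <<'E'
from h import *
o=get_obs();M=R.from_quat(np.roll(o['ee_rot'],-1)).as_matrix();print(o['joint_pos'].round(3),M.round(3).tolist(),o['eef_pos'].round(4))
s=camera('side');w=camera('wrist')
b=cv2.resize(s[80:180,260:385],(500,400),interpolation=cv2.INTER_CUBIC)
c=np.zeros((400,1140,3),np.uint8);c[:,:640]=w;c[:,640:]=b
cv2.imwrite('pics/a5.png',cv2.resize(c,(800,281))[:,:,::-1])
E
```

```text
time: 6.42
eef_pos: [0.6151, -0.1879, 0.1554]
ee_rot: [-0.275, 0.662, -0.654, 0.24]
force: [0.0, -0.1, 0.0]
opening: 0.0003
[-0.491  0.434  2.093  1.697  0.375 -0.509] [[0.028, -0.735, 0.678], [-0.999, 0.007, 0.05], [-0.041, -0.678, -0.733]] [ 0.6151 -0.1879  0.1554]
```

View pics/a5.png

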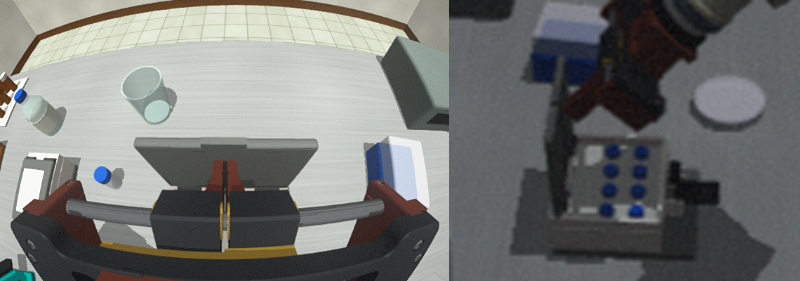

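The lid is upright or slightly past it. Now a slow push to the stop.

```bash
python3 -m creep '[[[0,-3,3],[0,0,0],0],[[0,-6,6],[0,0,0],0],[[0,-9,10],[0,0,0],0],[[0,-11,13],[0,0,0],0],[[1,-13,15],[0,0,0],0],[[1,-13,15],[0,0,0],0]]'
```

```text
time: 7.02
eef_pos: [0.6356, -0.1883, 0.1534]
ee_rot: [-0.275, 0.662, -0.654, 0.24]
force: [-0.2, -0.5, 0.5]
opening: 0.0004
```

```bash
python3 -m creep '[[[0,-2,2],[0,0,0],0],[[0,-3,3],[0,0,0],0],[[0,-4,4],[0,0,0],0],[[0,-4,4],[0,0,0],0]]'
python3 - <<'E'
from h import *
s=camera('side');w=camera('wrist')
b=cv2.resize(s[80:180,260:385],(500,400),interpolation=cv2.INTER_CUBIC)
c=np.zeros((400,1140,3),np.uint8);c[:,:640]=w;c[:,640:]=b
cv2.imwrite('pics/a6.png',cv2.resize(c,(800,281))[:,:,::-1])
h=np.array([.62,.0625])
for th in(1.6,1.7,1.8):
  e=h+.117*np.array([-np.cos(th),np.sin(th)]); p=proj('side',[[e[0],y,e[1]] for y in(-.112,-.262)]); print(th,((p-[260,80])*4*800/1140+[449,0]).round(0))
E
```

```text
time: 7.35
eef_pos: [0.6395, -0.1882, 0.1527]
ee_rot: [-0.274, 0.662, -0.655, 0.24]
force: [-10.1, -0.4, 5.4]
opening: 0.0004
1.6 [[554. 142.]
 [567.  56.]]
1.7 [[543. 142.]
 [557.  56.]]
1.8 [[532. 143.]
 [547.  57.]]
```

View pics/a6.png

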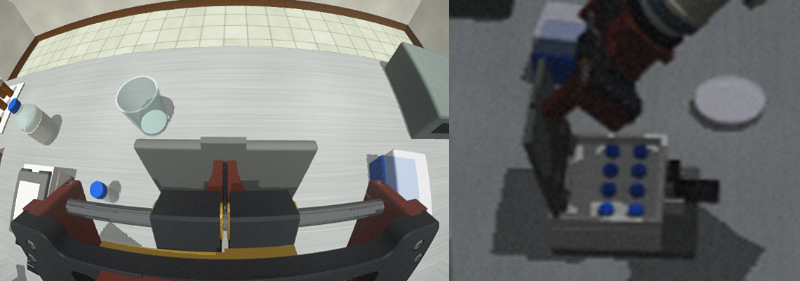

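A force of 10 N shows the stop has been reached, and the lid edge in the image matches 1.8 rad. I'll back off along the tool axis and check.

```bash
python3 -m creep '[[[0,4,-4],[0,0,0],0],[[0,15,-20],[0,0,0],0],[[0,20,-60],[0,0,0],0],[[0,20,-100],[0,0,0],0],[[0,20,-140],[0,0,0],0],[[0,20,-170],[0,0,0],0],[[0,20,-170],[0,0,0],0],[[0,20,-170],[0,0,0],0],[[0,20,-170],[0,0,0],0],[[0,20,-170],[0,0,0],0],[[0,20,-170],[0,0,0],0],[[0,20,-170],[0,0,0],0]]'
python3 - <<'E'
from h import *
s=camera('side');t=camera('top')
s0=cv2.imread('pics/s0.png')[:,:,::-1];t0=cv2.imread('pics/t0.png')[:,:,::-1]
f=lambda i,a,b,c,d:cv2.resize(i[a:b,c:d],(400,300),interpolation=cv2.INTER_CUBIC)
S=(90,210,235,395);T=(140,245,270,410)
c=np.vstack([np.hstack([f(s0,*S),f(s,*S)]),np.hstack([f(t0,*T),f(t,*T)])])
cv2.imwrite('pics/a7.png',c[:,:,::-1])
h=np.array([.62,.0625])
for th in(1.6,1.7,1.8):
  e=h+.117*np.array([-np.cos(th),np.sin(th)]); p=proj('side',[[e[0],y,e[1]] for y in(-.112,-.262)]); print(th,((p-[235,90])*2.5+[400,0]).round(0).tolist())
E
```

```text
time: 8.45
eef_pos: [0.511, -0.196, 0.263]
ee_rot: [-0.275, 0.663, -0.654, 0.239]
force: [-0.2, 0.4, -0.3]
opening: 0.0003
1.6 [[556.0, 102.0], [567.0, 25.0]]
1.7 [[546.0, 102.0], [558.0, 25.0]]
1.8 [[537.0, 103.0], [550.0, 26.0]]
```

View pics/a7.png

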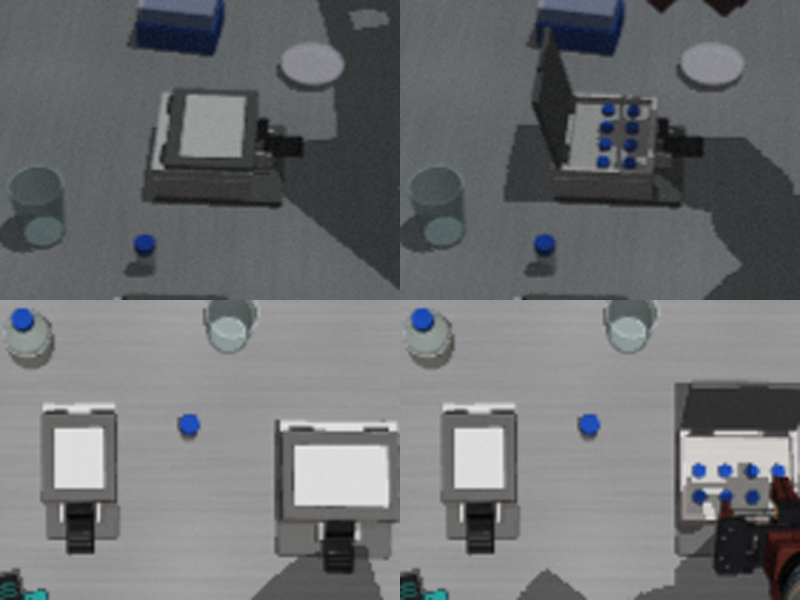

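The lid stays open on its own: its edge corners, at (537,103) and (548,28), match the prediction for 1.8 rad. The case, narrow warmer, vial, beaker and dish haven't moved, and the robot is clear.

```bash
python3 -c "from cell import job;print(job.job_done())"
```

```text
the job is handed in; nothing more can be done
None
```

The wide warmer is open, and I handed the job in at about 8.5 s on the robot's clock. I pressed its release tab down with closed fingers (about 6 N) and the lid sprang up. I then let go and pushed the lid from below and inside, back to its stop. Contact at the stop peaked at about 10 N, more than the 2 N the push itself needs. I then withdrew the arm.

- **Lid:** the last side view shows it staying open on its own, with its edge where a 1.8 rad opening should put it.
- **Surroundings:** in before-and-after pictures, the wide warmer's case, the narrow warmer (still shut), the vial between them, the beaker and the dish show no visible shift. I did not compare the rack, the left vial or the whole tip box, but the arm stayed away from them.
- **Robot:** the wrist force read about zero after the arm withdrew, so it was touching nothing.

No check failed or disagreed.

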